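# Open the combination-locked blade chest

## Task

Open the locked wooden chest: dial 3 on the left and 7 on the right of the lock on its lid, draw the bolt fully back by its T-bar, and raise the lid about half way (45 degrees), where it stays up by itself. The lock is old and its dials have slipped on their shafts: turned to higher numbers, the left one now catches somewhere between the 3 and the 4, and turned to lower ones, the right one somewhere between the 7 and the 6, so creep on gently past the number until you feel the dial catch, and do not force it any further. Leave the things standing round the chest where they are.

Things in the scene. Friction and masses are not known exactly. Their poses are not given: they have to be found in the camera images.
- chest: closed beech chest, fixed to the table, 224 (x) x 300 (y) x 85 mm, lid shut; origin at the middle of its underside, x to its back (away from the robot), y to its left, z up. Front face 102 mm in front of the origin
- lock_case: flat dark steel lock case screwed on the front half of the lid, 92 (x) x 236 (y) x 16 mm. Origin at the centre of its underside, on the lid's top face (85 mm above the table when shut); x to the hinges at the back, y to the chest's left, z out of the lid. Dial axes at x 0, y +72 and -72 mm, the bolt's T-bar between them. It carries the bolt and two hidden spring pins
- staple: steel staple on the chest's front, 25 mm wide, 54 to 62 mm in front of the lock case's origin, standing 20 mm higher than the lid; the bolt's rod runs through it and so holds the lid down. Origin as chest
- left_dial: left dial: black skirt 72 mm across with numerals, on it a round knurled aluminium knob 40 mm across. Origin on its axis at the top face of the lock case; z along the axis, out of the lid; its numeral 0 lies towards its -x (a dark line on the knob's cap points there). Skirt 1 to 6 mm, knob 6 to 34 mm above the origin. A gate plate on its shaft turns with it inside the case
- right_dial: right dial, like the left. How both behave: smooth, no clicks, about 0.05 to 0.12 N m, staying where left. At its code the plate's gate lets a spring pin (2 to 3 N) drop 6 mm (if turned slower than 1 rad/s). The dial is then caught: some 0.05 rad of play each way, then stops whose torque grows by 0.1 N m each 0.015 rad. More than about 0.3 N m there (12 N on the pin) is forcing it
- left_dial_turn (a joint): turn of the left dial, rad, positive anticlockwise seen from above. Numerals 0 to 9 run clockwise round the skirt 0.628 rad apart; the number set stands at the fixed white mark on the case at the dial's near side (away from the hinges), so 0 reads 0.0 and 3 reads 1.885. It starts 0.38 to 1.14 rad short of the 3: turn it anticlockwise
- right_dial_turn (a joint): turn of the right dial, rad, same sense: 7 reads 4.398. It starts 0.38 to 1.14 rad above the 7: turn it clockwise. Each dial catches at one place only, 0.08 to 0.44 rad past its number (left above 1.885, right below 4.398), different for each dial and each time; it is felt as the torque of the stop, or seen as the dial no longer following the hand
- left_dial_grip (a point): point on the left dial's axis 29 mm above the case, 5 mm under the knob's top, 23 mm above the skirt: a height to grip the knob at. Round, so any direction will do
- right_dial_grip (a point): the same point on the right dial
- slide_bolt (a joint): travel of the bolt, m: 0 locked (forward, through the staple), 0.018 fully drawn, towards the hinges; needs about 2 to 4 N and stays where left. Until both dials have caught, the pins block it after 1.5 mm. Its rod leaves the staple at 0.010
- bolt_bar (a point): middle of the bolt's T-bar: round steel bar 10 mm thick, 44 mm long with 12 mm balls at its ends, along the case's y axis, its centre 26 mm above the case's top; it stands on one 8 mm post at its middle and moves with the bolt. With the bolt locked it is right above the case's origin
- chest_lid (a joint): opening of the lid, rad: 0 shut, up to 1.64, positive raises the front edge. The lid is counterbalanced on a stiff hinge: raising it by the T-bar takes about 3 to 10 N and it stays at any angle. With the lid shut and the bolt drawn the T-bar is 144 mm in front of the hinge line and 66 mm above it
- lid_hinge (a point): middle of the lid's hinge line at the back of the chest, 61 mm above the table; the line runs along the chest's y axis
- mug: bystander: dark paint mug, 82 mm across, 88 mm high, left of the chest; origin at the centre of its underside
- cactus: bystander: cactus in a white pot, 82 mm across, 150 mm high, left of the chest behind the mug; origin at the centre of its underside
- bluebird: bystander: small stone painted as a blue chick, 36 x 44 x 20 mm, in front of the chest; origin at the centre of its underside
- ladybird: bystander: small stone painted as a ladybird, 27 x 34 x 16 mm, in front of the chest; origin at the centre of its underside
- glue: bystander: white glue bottle, 90 mm across, 234 mm high, right of the chest; origin at the centre of its underside
- toadstone: bystander: small stone painted as a toadstool cap, 35 x 41 x 19 mm, right of the chest; origin at the centre of its underside

How it is judged (in metres and radians):
On the way, in this order (a step that is already met when the one before it is completed fails the run):
1. the left dial stands between 3 and 4 and the right dial between 7 and 6 (value of joint left_dial_turn between 1.84 and 2.5 rad and value of joint right_dial_turn between 3.783 and 4.443 rad), for 0.1 s.
2. the bolt is drawn back while the lid is still shut (value of joint slide_bolt above 0.015 m and value of joint chest_lid below 0.1 rad), for 0.1 s.
At the end, for the whole second after the job is handed in: the lid stands still and open between 0.6 and 1.1 rad (about 45 degrees), the bolt is drawn at least 13 mm, the left dial stands between 3 and 4 (1.84 to 2.50 rad) and the right dial between 7 and 6 (3.783 to 4.443 rad) (all of step 1 and value of joint chest_lid between 0.6 and 1.1 rad and velocity of joint chest_lid between -0.05 and 0.05 rad/s and value of joint slide_bolt above 0.013 m); the robot touches nothing.
It fails at once if a dial is forced against its pin (more than 12 N between the dial's gate plate and the pin in the case) (contact force between any of left_dial, right_dial and lock_case above 12 N).
It fails at once if a thing beside the chest is pushed more than 30 mm (distance of any of mug, cactus, bluebird, ladybird, glue, toadstone from where it was at the start of the episode above 0.03 m).
It also fails if it takes over 66 s, if anything falls off the work surface, if the arm or the gripper's body presses on something with over 40 N, if the wrist force passes 120 N, or if a joint passes its speed limit or range.

## Robot

A 6-joint arm with a two-finger parallel gripper is mounted at the origin on a cart in front of the work surface, level with it; the furniture and walls round the work are solid. World frame = base frame: x ahead of the robot, y to its left, z up, the work surface at z = 0. Lengths are in mm, angles in rad, forces in N, time in s.
With the tool pointing down it reaches from about 325 to 775 mm from the base axis. Payload 5.5 kg.
Tool frame: the origin (TCP) lies on the centre line of the jaws, within the pads' length; the fingertips stand 8 mm ahead of it and the grasp point (between the pads) lies 11 mm behind it; z points along the fingers, y is the line along which they close (so a half turn about z gives the same grasp; the last joint's range is limited). The gripper opens to 88 mm and grips with 3 to 60 N. Pads are 20 mm wide; open, the fingers measure 115 mm over their backs; the gripper's body (75 mm by 178 mm) begins 61 mm behind the grasp point.
Start: joints at [1.215, 0.091, 1.231, -0, 1.82, -0.057], TCP at [176.628, 573.427, 201.931] pointing down, gripper open.
Joint ranges: [-2.87, 2.87], [-0.86, 2.18], [0.17, 2.46], [-1.51, 4.65], [0.06, 2.69], [-2.65, 2.65]. Speed limits (rad/s): [2.57, 2.57, 3.01, 3.14, 3.14, 3.14].

## Interface

Orientations are given as a unit quaternion [x, y, z, w].
In Python, from station import sense, cams, workorder gives the robot as it stands. The module is installed in compiled form; this text tells all that it offers.
- The arm moves only by the tool carry_out, never from a script. Its argument "deltas" is a list of rows, each a list of 4 numbers: the shift along the tool's x, y, z each as a share of 0.06 m, from -1 to 1, then the turn about the tool's z as a share of 0.15 rad, from -1 to 1. A call has 1 to 20 rows; each row shifts and turns the commanded pose from where the row before left it, along the tool's axes as they then stand; what a row does not reach is not made up. A row lasts 1/8 s, in which the tool goes at most 62.5 mm and 10.7 degrees, less where a joint would pass 70% of its speed; a pose out of reach is approached as far as the arm can. A call with a number of a shift or a turn outside -1 to 1 is refused whole. A call with a gripper value outside its range is refused whole. "claw" is the opening, from 0 (shut) to 1 (fully open), set as the call begins (left out, the last holds). The fingers move at their own pace and stop on an object; the grip force is fixed at half the most. Time passes only in rows, so rows that do not move let the fingers close. It gives the time, the measured TCP pose, the force, the opening and the grip force at its end, in the units of the state.
- sense(): the state, without advancing time (a new reading comes with each control period).
- cams.read_camera(name): name is "side" or "top" or "wrist"; returns a dict with "frame" (420x560x3 uint8, red, green, blue), "z_map" (420x560 float32, mm along the optical axis (not along the pixel's ray), 0 where there is no reading), "vfov" (degrees; the focal length in pixels is half the picture's height over the tangent of half this angle, whatever the lens; pixels are square), "cx", "cy" (the principal point, pixels), "world_from_camera" (4x4, takes a point from camera to world coordinates); the wrist camera has in their place "mount" (4x4, takes a point from camera to tool coordinates, whose origin is the TCP and whose axes are the flange's). Camera axes: x right, y down, z forward; pixel columns grow to the right and rows downward; lengths in mm; the calibration is good to about 2 mm. A picture is of the moment at which its call begins: read the wrist's pose just before it.
- workorder.finish_job(): hands the job in; it is judged then, once.
The state is a dict: "time": time; "joint_pos": joint angles; "dq": joint speeds; "effort": joint torques, N m; "ee_pos": TCP position; "ee_rot": TCP orientation; "force": force on the tool from outside, world axes, zero at the start; "wrist_torque": the same for the moment, N m; "opening": finger opening in mm; "grasp_force": force on a finger pad.
Only numpy, scipy, OpenCV 4.12 (cv2) and the standard library are available. Lean on these libraries where they do the work, as an engineer would, in place of code of your own. Each camera call takes 0.05 s, during which the arm holds its last target. There are 200 camera calls.

## Working session

There is one attempt and no reset: what is moved stays moved. The work goes in short steps, Python scripts to look and compute and a tool call to move; the robot and the scene stay as the last step left them, time stands still between calls to the robot, and variables do not carry over. Pictures are saved under pics/ and viewed, at most 11 in all, crops included, and the job is handed in when it is done.

Besides the shell and the picture viewer there is one more tool, called after ">>>" as a command line: name --pt "numbers of a row" for each row, then --argument value for the rest. carry_out: Moves the arm, as the interface text tells. Shift numbers are shares of 0.06 m and turn numbers shares of 0.15 rad, none past 1 either way. Its arguments: {"type":"object","properties":{"deltas":{"type":"array"},"claw":{"type":"number"}},"required":["deltas"]}

```bash
mkdir -p pics
cat > h.py <<'E'
import numpy as np, cv2
from station import sense, cams, workorder
from scipy.spatial.transform import Rotation as R
def cam(n,name=None):
    s=sense(); c=cams.read_camera(n)
    if name: cv2.imwrite(f'pics/{name}.png',cv2.cvtColor(c['frame'],cv2.COLOR_RGB2BGR))
    if 'mount' in c:
        T=np.eye(4);T[:3,:3]=R.from_quat(s['ee_rot']).as_matrix();T[:3,3]=s['ee_pos'];T=T@c['mount']
    else: T=c['world_from_camera']
    c['T']=np.array(T); return c
def cloud(c):
    z=c['z_map'];h,w=z.shape;f=h/2/np.tan(np.radians(c['vfov'])/2)
    v,u=np.mgrid[:h,:w]
    P=np.stack([(u-c['cx'])/f*z,(v-c['cy'])/f*z,z],-1)
    P=P@c['T'][:3,:3].T+c['T'][:3,3]; P[z==0]=np.nan
    return P
E
python3 - <<'E'
from h import *
s=sense();print(s)
c=cam('top','top1');np.save('top1.npy',cloud(c))
print(c['T'])
E
```

```text
{'time': 0.0, 'joint_pos': array([ 1.21529227e+00,  9.18550137e-02,  1.23186366e+00,  3.87905122e-05,
        1.81983325e+00, -5.66653787e-02]), 'dq': array([-5.28262268e-04, -7.48894391e-05,  7.99945056e-04, -6.22993593e-04,
        2.06036381e-03, -1.57004587e-03]), 'effort': array([-5.40676574e-04, -4.46469176e+01, -4.06438780e+01,  6.97945990e-02,
        2.94360181e-02, -2.20082461e-04]), 'ee_pos': array([176.49477867, 573.09368416, 200.82180114]), 'ee_rot': array([ 1.48859186e-01,  9.88857918e-01, -9.55056934e-04, -2.18865256e-04]), 'force': array([ 0.99198765, -0.34613858, -0.71474246]), 'wrist_torque': array([-0.03726664,  0.03694639,  0.06083002]), 'grasp_force': 0.0, 'opening': 87.82925793230366}
[[ 1.71741321e-02 -9.90176438e-01  1.38764804e-01  3.83005085e+02]
 [-9.99816745e-01 -1.81812378e-02 -5.99322379e-03  5.20742546e+01]
 [ 8.45726488e-03 -1.38636446e-01 -9.90307230e-01  1.18275219e+03]
 [ 0.00000000e+00  0.00000000e+00  0.00000000e+00  1.00000000e+00]]
```

View pics/top1.png

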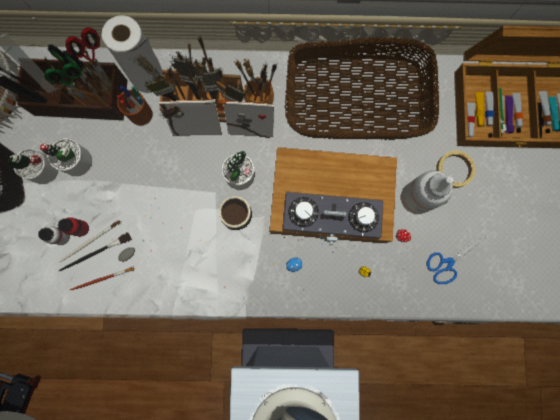

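The top view shows the chest around (335,195), left knob at about (304,211), right knob about (366,216) and T-bar about (334,214). The mug is at (236,212), the cactus at (238,168) and the glue bottle at (433,190).

Run:
```python
from h import *
P=np.load('top1.npy')
f=lambda m:(np.nanmedian(P[m],0).round(1),m.sum())
Z=P[...,2]
u0,v0=slice(265,405),slice(140,250)
S=P[v0,u0].reshape(-1,3)
for lo,hi in((80,92),(96,106),(128,140),(118,127)):
    m=(S[:,2]>lo)&(S[:,2]<hi);q=S[m]
    print(lo,hi,m.sum(),np.nanmin(q,0).round(1),np.nanmax(q,0).round(1), cv2.minAreaRect(q[:,:2].astype(np.float32)) if m.sum()>3 else '')
for n,(a,b) in dict(L=(290,318),Rr=(352,380)).items():
    q=P[195:232,a:b].reshape(-1,3);q=q[(q[:,2]>128)];print(n,len(q),q.mean(0),(q.min(0)+q.max(0))/2, np.ptp(q,0))
q=P[205:222,322:346].reshape(-1,3);q=q[(q[:,2]>115)];print('bar',len(q),q.mean(0),(q.min(0)+q.max(0))/2,np.ptp(q,0))
for n,(u,v) in dict(mug=(236,212),cactus=(238,168),glue=(433,190),blue=(294,265),lady=(365,271),toad=(403,236)).items(): print(n,P[v,u].round())
im=cv2.imread('pics/top1.png')[190:240,270:400];cv2.imwrite('pics/t1z.png',cv2.resize(im,None,fx=6,fy=6,interpolation=3))
```

```text
80 92 6469 [ 465.7 -241.1   80. ] [695.5  70.8  92. ] ((575.9404907226562, -84.97416687011719), (299.8645935058594, 222.45388793945312), 85.98633575439453)
96 106 2610 [ 455.2 -200.5   96. ] [579.3  37.4 106. ] ((514.0740966796875, -80.62908935546875), (235.63543701171875, 117.71266174316406), 86.03145599365234)
128 140 571 [ 502.8 -174.3  128. ] [552.5  10.3 139.6] ((526.3991088867188, -82.04977416992188), (184.96649169921875, 39.986480712890625), 85.46227264404297)
118 127 25 [ 501.7 -156.3  118.4] [536.8  10.  126.9] ((520.0936279296875, -73.26261901855469), (168.3793182373047, 25.01852798461914), 85.74765014648438)
L 240 [531.49480429  -9.55029785 134.2635428 ] [532.32886828  -9.57044868 133.96250802] [40.33425115 39.74242306 11.24578547]
Rr 241 [ 521.54000828 -152.52318544  134.09970277] [ 521.6785738  -153.87841063  133.10007291] [37.74786857 40.93054784 10.18289514]
bar 103 [526.57312066 -80.28481532 130.43728411] [526.70907599 -80.46250833 129.63720025] [12.08387809 51.45205473 11.08416634]
mug [534. 154.  54.]
cactus [641. 151.  77.]
glue [ 574. -295.  183.]
blue [406.   6.  16.]
lady [ 394. -175.    9.]
toad [ 484. -272.   17.]
```

View pics/t1z.png

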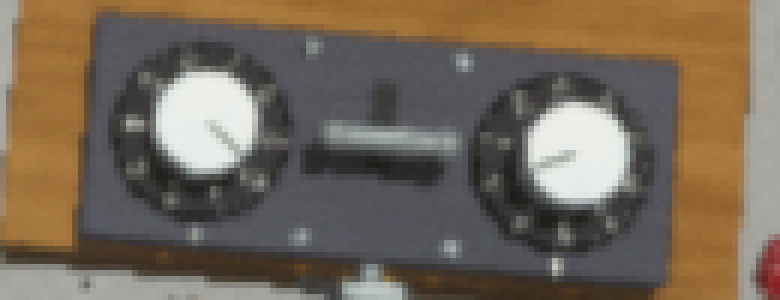

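The zoomed view shows the left dial's line pointing to lower right (208,122→240,152), so about 0.9 rad. The right dial's line points left and slightly down (575,152→530,165), so about 5.0 rad. The chest yaw is about −0.07 rad.

Moving above the left dial.

>>> carry_out --pt "-0.71 -0.63 0 0" --pt "-0.71 -0.63 0 0" --pt "-0.71 -0.63 0 0" --pt "-0.71 -0.63 0 0" --pt "-0.71 -0.63 0 0" --pt "-0.71 -0.63 0 0" --pt "-0.71 -0.63 0 0" --pt "-0.71 -0.63 0 0" --pt "-0.71 -0.63 0 0" --pt "-0.71 -0.63 0 0" --pt "-0.71 -0.63 0 0" --pt "-0.71 -0.63 0 0" --pt "0 0 0 1" --pt "0 0 0 1" --pt "0 0 0 1" --pt "0 0 0 1" --pt "0 0 0 1" --pt "0 0 0 1" --pt "0 0 0 1" --pt "0 0 0 1" --claw 0.65

```text
time: 2.55
ee_pos: [531.4, -10.5, 201.2]
ee_rot: [0.683, 0.73, -0.0, -0.001]
force: [-0.8, -0.0, -0.9]
opening: 57.4
grasp_force: 0.0
```

Run:
```python
from h import *
s=sense();print({k:np.round(v,3) for k,v in s.items()})
c=cam('wrist','w1');P=cloud(c);np.save('w1.npy',P)
print(np.array(c['mount']).round(2))
q=P.reshape(-1,3);q=q[(q[:,2]>131)&(q[:,2]<139)];print(len(q),(np.nanmin(q,0)+np.nanmax(q,0))/2,np.ptp(q,0),np.median(q,0))
```

```text
{'time': np.float64(2.55), 'joint_pos': array([-0.084, -0.092,  1.415,  0.   ,  1.82 , -0.151]), 'dq': array([-1.00e-03,  1.00e-03, -1.00e-03,  1.00e-03, -1.00e-03,  1.19e+00]), 'effort': array([-6.0000e-03, -3.6631e+01, -4.0641e+01,  6.5000e-02,  3.2000e-02,
       -1.5920e+00]), 'ee_pos': array([531.365, -10.528, 201.168]), 'ee_rot': array([ 0.683,  0.73 , -0.   , -0.001]), 'force': array([-0.782, -0.012, -0.944]), 'wrist_torque': array([-0.056, -0.005, -0.019]), 'grasp_force': np.float64(0.0), 'opening': np.float64(57.383)}
[[   0.     -0.96   -0.29   78.97]
 [   1.      0.     -0.     -0.97]
 [   0.     -0.29    0.96 -184.11]
 [   0.      0.      0.      1.  ]]
3328 [586.34811579  -8.80979488 134.97576978] [171.66386589 330.812276     7.93730743] [529.47035428 -14.09866957 135.90763126]
```

View pics/w1.png

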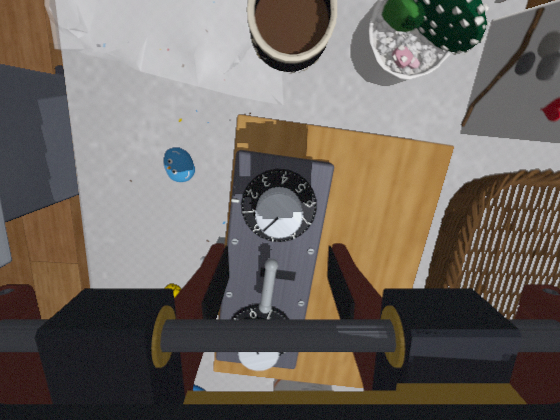

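The wrist view shows the left dial at (280,205) with its line towards lower left, and its white mark at about (236,200). The T-bar is at (268,290) and the fingers are at (210,290) and (345,290).

Run:
```python
from h import *
P=np.load('w1.npy')
q=P[185:235,252:308].reshape(-1,3);q=q[(q[:,2]>131)&(q[:,2]<139)]
print('top',len(q),(np.nanmin(q,0)+np.nanmax(q,0))/2,np.ptp(q,0),np.median(q,0), cv2.minEnclosingCircle(q[:,:2].astype(np.float32)))
q=P[165:245,235:322].reshape(-1,3);q=q[(q[:,2]>104.5)&(q[:,2]<109.5)]
print('skirt',len(q),cv2.minEnclosingCircle(q[:,:2].astype(np.float32)))
q=P[262:310,262:275].reshape(-1,3);q=q[(q[:,2]>124)&(q[:,2]<139)];print('bar',len(q),(q.min(0)+q.max(0))/2,np.ptp(q,0),cv2.minAreaRect(q[:,:2].astype(np.float32)))
q=P[340:370,235:285].reshape(-1,3);q=q[(q[:,2]>131)&(q[:,2]<139)];print('R',len(q),(q.min(0)+q.max(0))/2,np.ptp(q,0)) if len(q) else 0
s=sense();x=R.from_quat(s['ee_rot']).as_matrix();print(s['ee_pos'],x.round(3))
```

```text
top 1650 [530.6829023   -9.12931045 134.73201179] [40.55609009 37.86691146  7.3313386 ] [530.40301851  -8.8908314  136.10816085] ((530.6747436523438, -10.57123851776123), 20.589447021484375)
skirt 2377 ((531.9769897460938, -4.03549337387085), 42.653099060058594)
bar 489 [525.73834962 -80.62651702 131.15205238] [10.55768842 49.61456527  7.36627187] ((525.75537109375, -80.5145263671875), (49.575172424316406, 10.155921936035156), 88.04633331298828)
R 600 [ 520.83455537 -161.52510302  134.97332769] [40.63674504 23.66507737  6.2742321 ]
[531.38677496 -10.54071969 201.18355722] [[-0.061  0.998 -0.001]
 [ 0.998  0.061  0.   ]
 [ 0.    -0.001 -1.   ]]
```

>>> carry_out --pt "0.02 0 0.4 0" --pt "0 0 0.4 0" --pt "0 0 0.35 0" --pt "0 0 0.2 0" --pt "0 0 0 0"

```text
time: 3.22
ee_pos: [531.0, -9.3, 119.9]
ee_rot: [0.681, 0.732, -0.001, -0.001]
force: [-0.6, 0.3, -0.4]
opening: 57.2
grasp_force: 0.0
```

>>> carry_out --pt "0 0 0 0" --pt "0 0 0 0" --pt "0 0 0 0" --pt "0 0 0 0" --pt "0 0 0 0" --claw 0.0

```text
time: 3.85
ee_pos: [531.6, -9.4, 121.0]
ee_rot: [0.681, 0.732, 0.0, 0.0]
force: [-0.7, -0.3, -0.1]
opening: 10.7
grasp_force: 0.0
```

```bash
cat > st.py <<'E'
from h import *
s=sense();r=R.from_quat(s['ee_rot']).as_matrix()
print('t',round(float(s['time']),2),'p',s['ee_pos'].round(1),'yaw',np.arctan2(r[1,0],r[0,0]).round(4)%6.2832,'q6',s['joint_pos'][5].round(4),'F',s['force'].round(1),'M',s['wrist_torque'].round(3),'e6',s['effort'][5].round(3),'op',round(float(s['opening']),1),round(float(s['grasp_force']),1))
E
python3 st.py
```

```text
t 3.85 p [531.6  -9.4 121. ] yaw 1.6428 q6 -0.1536 F [-0.7 -0.3 -0.1] M [-0.048  0.039  0.017] e6 -0.0 op 10.7 0.0
```

```bash
python3 - <<'E'
from h import *
c=cam('wrist','w2');np.save('w2.npy',cloud(c));c=cam('side','s2');np.save('s2.npy',cloud(c))
a=cv2.imread('pics/w2.png');b=cv2.imread('pics/s2.png')
cv2.imwrite('pics/c2.png',cv2.resize(np.hstack([a,b]),(800,300),interpolation=cv2.INTER_AREA))
E
python3 st.py
```

```text
t 3.95 p [531.5  -9.4 120.9] yaw 1.6428 q6 -0.1536 F [ 0.  -0.1 -0.4] M [-0.033  0.017  0.05 ] e6 0.0 op 2.9 0.0
```

View pics/c2.png

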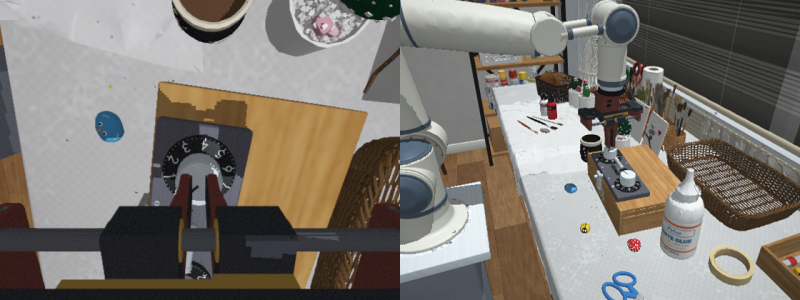

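The fingers closed without the knob. In the wrist half of the picture they stand at about (195,195), apparently just on the −y side of the knob at (203,160). Measuring both in the same cloud.

Run:
```python
from h import *
P=np.load('w2.npy')
im=cv2.imread('pics/w2.png')
for v in range(205,300,10):
    print(v,[tuple(P[v,u].round().astype(int)) if np.isfinite(P[v,u,0]) else None for u in (262,272,280,288,298,308)])
s=np.load('s2.npy')
a=im[170:320,180:400];b=cv2.imread('pics/s2.png')[150:300,230:370]
cv2.imwrite('pics/c3.png',np.hstack([cv2.resize(a,(440,400)),cv2.resize(b,(360,400))]))
```

```text
205 [(np.int64(518), np.int64(14), np.int64(109)), (np.int64(525), np.int64(14), np.int64(108)), (np.int64(530), np.int64(14), np.int64(107)), (np.int64(536), np.int64(15), np.int64(108)), (np.int64(542), np.int64(16), np.int64(109)), (np.int64(549), np.int64(16), np.int64(109))]
215 [(np.int64(519), np.int64(7), np.int64(107)), (np.int64(525), np.int64(8), np.int64(112)), (np.int64(531), np.int64(9), np.int64(112)), (np.int64(536), np.int64(8), np.int64(109)), (np.int64(543), np.int64(8), np.int64(107)), (np.int64(549), np.int64(9), np.int64(108))]
225 [(np.int64(520), np.int64(5), np.int64(124)), (np.int64(526), np.int64(8), np.int64(130)), (np.int64(530), np.int64(10), np.int64(134)), (np.int64(535), np.int64(9), np.int64(131)), (np.int64(542), np.int64(6), np.int64(121)), (np.int64(550), np.int64(2), np.int64(109))]
235 [(np.int64(520), np.int64(3), np.int64(136)), (np.int64(526), np.int64(4), np.int64(137)), (np.int64(531), np.int64(4), np.int64(136)), (np.int64(536), np.int64(4), np.int64(135)), (np.int64(541), np.int64(5), np.int64(135)), (np.int64(551), np.int64(-6), np.int64
[... 987 characters left out ...]
, (np.int64(535), np.int64(-6), np.int64(166)), (np.int64(539), np.int64(3), np.int64(180)), (np.int64(543), np.int64(3), np.int64(181))]
285 [(np.int64(523), np.int64(0), np.int64(187)), (np.int64(528), np.int64(-29), np.int64(137)), (np.int64(533), np.int64(-29), np.int64(136)), (np.int64(536), np.int64(-11), np.int64(167)), (np.int64(538), np.int64(3), np.int64(190)), (np.int64(542), np.int64(3), np.int64(190))]
295 [(np.int64(523), np.int64(0), np.int64(195)), (np.int64(530), np.int64(-58), np.int64(101)), (np.int64(536), np.int64(-57), np.int64(102)), (np.int64(536), np.int64(-15), np.int64(170)), (np.int64(538), np.int64(3), np.int64(197)), (np.int64(536), np.int64(24), np.int64(231))]
```

View pics/c3.png

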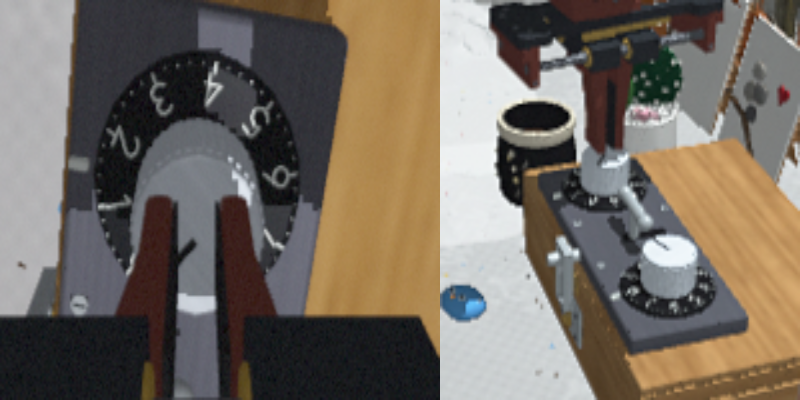

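```bash
python3 - <<'E'
from h import *
P=np.load('w1.npy')
for v in range(240,290,6):
    print(v,[tuple(P[v,u].round().astype(int).tolist()) if np.isfinite(P[v,u,0]) else None for u in (204,212,220,228,330,338,346,354)])
E
python3 st.py
```

```text
240 [(437, -94, 3), (447, -93, 3), (469, -66, 64), (483, -50, 102), (587, -49, 86), (595, -48, 87), (604, -48, 86), (612, -48, 86)]
246 [(436, -103, 1), (493, -1, 228), (498, -1, 227), (484, -56, 103), (559, 2, 225), (562, 4, 229), (605, -55, 85), (613, -54, 86)]
252 [(437, -111, 2), (495, -2, 236), (499, -1, 236), (484, -63, 102), None, (562, 3, 235), (565, 3, 236), (614, -61, 86)]
258 [(492, -2, 243), (497, -1, 244), (500, -3, 239), (484, -69, 102), (558, -2, 232), (560, 3, 244), (564, 4, 244), (615, -67, 87)]
264 [(494, -1, 250), (498, -2, 249), (501, -3, 247), (502, -14, 223), (559, -6, 233), (559, 2, 247), (562, 3, 250), (567, 3, 249)]
270 [(495, -1, 256), (499, -1, 257), (501, -6, 247), (502, -17, 225), (559, -9, 233), (558, 1, 253), (561, 3, 256), (565, 3, 256)]
276 [(497, -1, 262), (500, -3, 259), (502, -8, 248), (502, -21, 225), (559, -12, 234), (558, -1, 255), (560, 3, 261), (564, 3, 262)]
282 [(498, -2, 266), (501, -3, 264), (502, -11, 249), (484, -97, 102), (559, -15, 236), (559, -4, 255), (560, 2, 265), (563, 3, 267)]
288 [(499, -1, 272), (501, -4, 267), (502, -15, 249), (484, -104, 101), (559, -18, 237), (559, -7, 256), (559, 1, 269), (561, 3, 272)]
t 3.95 p [531.5  -9.4 120.9] yaw 1.6428 q6 -0.1536 F [ 0.  -0.1 -0.4] M [-0.033  0.017  0.05 ] e6 0.0 op 2.9 0.0
```

The wrist depth shows the fingertips about 21 mm behind the reported TCP, not 8 mm ahead of it (tips at z≈222 with TCP at 201). They closed above the knob, so I'll work with tip z = TCP z + 21. Reopen, then go lower.

>>> carry_out --pt "0 0 0 0" --pt "0 0 0 0" --pt "0 0 0 0" --pt "0 0 0 0" --pt "0 0 0 0" --pt "0 0 0 0" --claw 0.65

```text
time: 4.7
ee_pos: [531.5, -9.4, 120.9]
ee_rot: [0.681, 0.732, -0.0, -0.0]
force: [0.4, 0.3, -0.4]
opening: 56.4
grasp_force: 0.0
```

>>> carry_out --pt "0 0 0.15 0" --pt "0 0 0.15 0" --pt "0 0 0.15 0" --pt "0 0 0 0"

```text
time: 5.2
ee_pos: [530.8, -9.3, 92.4]
ee_rot: [0.681, 0.732, -0.001, -0.001]
force: [0.0, 0.4, 0.5]
opening: 56.8
grasp_force: 0.0
```

>>> carry_out --pt "0 0 0 0" --pt "0 0 0 0" --pt "0 0 0 0" --pt "0 0 0 0" --claw 0.0

```text
time: 5.7
ee_pos: [531.9, -9.4, 94.3]
ee_rot: [0.681, 0.732, 0.0, 0.0]
force: [0.8, -0.6, 1.1]
opening: 39.5
grasp_force: 30.0
```

```bash
python3 st.py
```

```text
t 5.7 p [531.9  -9.4  94.3] yaw 1.6429 q6 -0.1537 F [ 0.8 -0.6  1.1] M [-0.071 -0.107  0.006] e6 0.019 op 39.5 30.0
```

>>> carry_out --pt "0 0 0 -0.4" --pt "0 0 0 -0.6" --pt "0 0 0 -0.6" --pt "0 0 0 -0.6" --pt "0 0 0 -0.6" --pt "0 0 0 -0.6" --pt "0 0 0 -0.6" --pt "0 0 0 -0.6" --pt "0 0 0 -0.4"

```text
time: 6.82
ee_pos: [530.7, -9.9, 94.3]
ee_rot: [0.365, 0.931, -0.001, -0.001]
force: [-4.4, -0.9, 3.1]
opening: 39.5
grasp_force: 30.0
```

```bash
python3 st.py
```

```text
t 6.83 p [530.7  -9.9  94.3] yaw 2.3945 q6 -0.9058 F [-4.4 -0.9  3.1] M [-0.339  0.686 -0.078] e6 0.427 op 39.5 30.0
```

>>> carry_out --pt "0 0 0 -0.1" --pt "0 0 0 -0.1" --pt "0 0 0 -0.1" --pt "0 0 0 0"

```text
time: 7.32
ee_pos: [530.7, -9.9, 94.2]
ee_rot: [0.345, 0.939, -0.001, -0.001]
force: [-4.7, -2.1, 3.5]
opening: 39.5
grasp_force: 30.0
```

```bash
python3 st.py
```

```text
t 7.33 p [530.7  -9.9  94.2] yaw 2.4367 q6 -0.9479 F [-4.7 -2.1  3.5] M [-0.371  0.909 -0.032] e6 -0.071 op 39.5 30.0
```

>>> carry_out --pt "0 0 0 -0.1" --pt "0 0 0 -0.1" --pt "0 0 0 0"

```text
time: 7.7
ee_pos: [530.6, -10.0, 94.2]
ee_rot: [0.331, 0.944, -0.001, -0.001]
force: [-5.5, -2.7, 4.5]
opening: 39.4
grasp_force: 30.0
```

```bash
python3 st.py
```

```text
t 7.7 p [530.6 -10.   94.2] yaw 2.4666 q6 -0.9779 F [-5.5 -2.7  4.5] M [-0.372  0.917  0.039] e6 -0.059 op 39.4 30.0
```

>>> carry_out --pt "0 0 0 -0.1" --pt "0 0 0 -0.1" --pt "0 0 0 0"

```text
time: 8.07
ee_pos: [530.6, -10.0, 94.2]
ee_rot: [0.317, 0.948, -0.001, -0.001]
force: [-5.0, -2.8, 3.5]
opening: 39.3
grasp_force: 30.0
```

```bash
python3 st.py
```

```text
t 8.07 p [530.6 -10.   94.2] yaw 2.4965 q6 -1.0079 F [-5.  -2.8  3.5] M [-0.425  0.927  0.015] e6 -0.066 op 39.3 30.0
```

>>> carry_out --pt "0 0 0 -0.1" --pt "0 0 0 -0.1" --pt "0 0 0 0"

```text
time: 8.45
ee_pos: [530.6, -10.0, 94.2]
ee_rot: [0.303, 0.953, -0.001, -0.001]
force: [-6.1, -2.5, 2.9]
opening: 39.5
grasp_force: 30.0
```

```bash
python3 st.py
```

```text
t 8.45 p [530.6 -10.   94.2] yaw 2.5265 q6 -1.0378 F [-6.1 -2.5  2.9] M [-0.401  0.95  -0.003] e6 -0.076 op 39.5 30.0
```

>>> carry_out --pt "0 0 0 -0.1" --pt "0 0 0 -0.1" --pt "0 0 0 0"

```text
time: 8.82
ee_pos: [530.5, -10.1, 94.2]
ee_rot: [0.288, 0.958, -0.001, -0.001]
force: [-5.3, -2.5, 4.3]
opening: 39.4
grasp_force: 30.0
```

```bash
python3 st.py
```

```text
t 8.82 p [530.5 -10.1  94.2] yaw 2.5565 q6 -1.0679 F [-5.3 -2.5  4.3] M [-0.516  0.959  0.021] e6 -0.062 op 39.4 30.0
```

>>> carry_out --pt "0 0 0 -0.1" --pt "0 0 0 -0.1" --pt "0 0 0 0"

```text
time: 9.2
ee_pos: [530.5, -10.1, 94.2]
ee_rot: [0.274, 0.962, -0.001, -0.001]
force: [-6.2, -2.5, 3.2]
opening: 39.4
grasp_force: 30.0
```

```bash
python3 st.py
```

```text
t 9.2 p [530.5 -10.1  94.2] yaw 2.5864 q6 -1.0979 F [-6.2 -2.5  3.2] M [-0.539  1.004 -0.007] e6 -0.07 op 39.4 30.0
```

>>> carry_out --pt "0 0 0 -0.1" --pt "0 0 0 -0.1" --pt "0 0 0 0"

```text
time: 9.57
ee_pos: [530.5, -10.2, 94.2]
ee_rot: [0.26, 0.966, -0.001, -0.001]
force: [-6.5, -1.7, 4.3]
opening: 39.5
grasp_force: 30.0
```

```bash
python3 st.py
```

```text
t 9.57 p [530.5 -10.2  94.2] yaw 2.6164 q6 -1.1279 F [-6.5 -1.7  4.3] M [-0.493  0.945 -0.05 ] e6 -0.059 op 39.5 30.0
```

>>> carry_out --pt "0 0 0 -0.1" --pt "0 0 0 -0.1" --pt "0 0 0 0"

```text
time: 9.95
ee_pos: [530.4, -10.2, 94.2]
ee_rot: [0.245, 0.97, -0.001, -0.001]
force: [-5.9, -2.6, 3.9]
opening: 39.3
grasp_force: 30.0
```

```bash
python3 st.py
```

```text
t 9.95 p [530.4 -10.2  94.2] yaw 2.6464 q6 -1.1579 F [-5.9 -2.6  3.9] M [-0.528  1.029  0.002] e6 -0.061 op 39.3 30.0
```

>>> carry_out --pt "0 0 0 -0.1" --pt "0 0 0 -0.1" --pt "0 0 0 0"

```text
time: 10.32
ee_pos: [530.4, -10.3, 94.2]
ee_rot: [0.231, 0.973, -0.001, -0.001]
force: [-5.3, -2.5, 3.7]
opening: 39.5
grasp_force: 30.0
```

```bash
python3 st.py
```

```text
t 10.32 p [530.4 -10.3  94.2] yaw 2.6764 q6 -1.1879 F [-5.3 -2.5  3.7] M [-0.534  1.044 -0.05 ] e6 -0.05 op 39.5 30.0
```

>>> carry_out --pt "0 0 0 -0.1" --pt "0 0 0 -0.1" --pt "0 0 0 0"

```text
time: 10.7
ee_pos: [530.4, -10.3, 94.2]
ee_rot: [0.216, 0.976, -0.001, -0.001]
force: [-6.2, -2.6, 3.7]
opening: 39.2
grasp_force: 30.0
```

```bash
python3 st.py
```

```text
t 10.7 p [530.4 -10.3  94.2] yaw 2.7063 q6 -1.2179 F [-6.2 -2.6  3.7] M [-0.532  1.064  0.041] e6 -0.043 op 39.2 30.0
```

>>> carry_out --pt "0 0 0 -0.1" --pt "0 0 0 -0.1" --pt "0 0 0 0"

```text
time: 11.08
ee_pos: [530.4, -10.4, 94.2]
ee_rot: [0.201, 0.98, -0.001, -0.001]
force: [-6.2, -3.1, 3.5]
opening: 39.1
grasp_force: 30.0
```

```bash
python3 st.py
python3 - <<'E'
from h import *
c=cam('wrist','w4');cv2.imwrite('pics/w4c.png',cv2.resize(cv2.imread('pics/w4.png')[120:330,160:400],None,fx=2.5,fy=2.5,interpolation=3))
E
```

```text
t 11.07 p [530.4 -10.4  94.2] yaw 2.7363 q6 -1.2479 F [-6.2 -3.1  3.5] M [-0.612  1.097  0.   ] e6 -0.057 op 39.1 30.0
```

View pics/w4c.png

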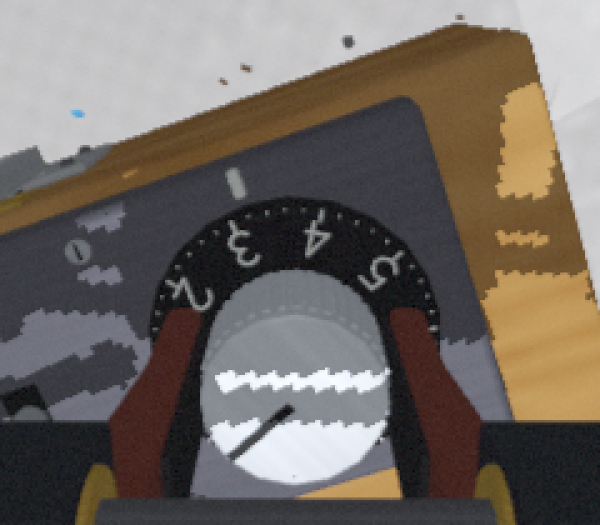

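The dial is following the hand: the 3 at (243,235) is just past the mark at (237,183), so it reads about 3.17. Creeping on.

>>> carry_out --pt "0 0 0 -0.1" --pt "0 0 0 -0.1" --pt "0 0 0 0"

```text
time: 11.5
ee_pos: [530.4, -10.4, 94.2]
ee_rot: [0.187, 0.982, -0.001, -0.001]
force: [-6.0, -4.6, 3.8]
opening: 39.3
grasp_force: 30.0
```

```bash
python3 st.py
```

```text
t 11.5 p [530.4 -10.4  94.2] yaw 2.7663 q6 -1.2779 F [-6.  -4.6  3.8] M [-0.595  1.102  0.005] e6 -0.075 op 39.3 30.0
```

>>> carry_out --pt "0 0 0 -0.1" --pt "0 0 0 -0.1" --pt "0 0 0 0"

```text
time: 11.88
ee_pos: [530.3, -10.5, 94.2]
ee_rot: [0.172, 0.985, -0.001, -0.001]
force: [-6.8, -3.6, 3.5]
opening: 39.5
grasp_force: 30.0
```

```bash
python3 st.py
```

```text
t 11.88 p [530.3 -10.5  94.2] yaw 2.7961 q6 -1.3078 F [-6.8 -3.6  3.5] M [-0.661  1.103 -0.022] e6 -0.089 op 39.5 30.0
```

>>> carry_out --pt "0 0 0 -0.1" --pt "0 0 0 -0.05" --pt "0 0 0 0"

```text
time: 12.25
ee_pos: [530.3, -10.5, 94.2]
ee_rot: [0.161, 0.987, -0.001, -0.001]
force: [-7.2, -4.0, 4.1]
opening: 39.3
grasp_force: 30.0
```

```bash
python3 st.py
```

```text
t 12.25 p [530.3 -10.5  94.2] yaw 2.8187 q6 -1.3304 F [-7.2 -4.   4.1] M [-0.646  1.211 -0.04 ] e6 -0.036 op 39.3 30.0
```

>>> carry_out --pt "0 0 0 -0.1" --pt "0 0 0 -0.1" --pt "0 0 0 0"

```text
time: 12.62
ee_pos: [530.3, -10.5, 94.2]
ee_rot: [0.146, 0.989, -0.001, -0.001]
force: [-7.1, -3.4, 3.1]
opening: 39.2
grasp_force: 30.0
```

```bash
python3 st.py
```

```text
t 12.62 p [530.3 -10.5  94.2] yaw 2.8487 q6 -1.3604 F [-7.1 -3.4  3.1] M [-0.701  1.108  0.011] e6 -0.051 op 39.2 30.0
```

>>> carry_out --pt "0 0 0 -0.1" --pt "0 0 0 -0.1" --pt "0 0 0 0"

```text
time: 13.0
ee_pos: [530.3, -10.6, 94.2]
ee_rot: [0.131, 0.991, -0.001, -0.001]
force: [-6.3, -4.3, 4.1]
opening: 39.3
grasp_force: 30.0
```

```bash
python3 st.py
```

```text
t 13.0 p [530.3 -10.6  94.2] yaw 2.8786 q6 -1.3904 F [-6.3 -4.3  4.1] M [-0.674  1.145  0.015] e6 -0.052 op 39.3 30.0
```

>>> carry_out --pt "0 0 0 -0.1" --pt "0 0 0 -0.1" --pt "0 0 0 0"

```text
time: 13.38
ee_pos: [530.3, -10.6, 94.2]
ee_rot: [0.116, 0.993, -0.001, -0.001]
force: [-7.0, -4.3, 4.0]
opening: 39.4
grasp_force: 30.0
```

```bash
python3 st.py
```

```text
t 13.38 p [530.3 -10.6  94.2] yaw 2.9084 q6 -1.4203 F [-7.  -4.3  4. ] M [-0.747  1.198 -0.061] e6 -0.127 op 39.4 30.0
```

>>> carry_out --pt "0 0 0 -0.1" --pt "0 0 0 0"

```text
time: 13.62
ee_pos: [530.3, -10.7, 94.2]
ee_rot: [0.109, 0.994, -0.001, -0.001]
force: [-6.5, -4.5, 4.4]
opening: 39.5
grasp_force: 30.0
```

```bash
python3 st.py
```

```text
t 13.62 p [530.3 -10.7  94.2] yaw 2.9233 q6 -1.4351 F [-6.5 -4.5  4.4] M [-0.755  1.172 -0.174] e6 -0.221 op 39.5 30.0
```

The left dial has caught: torque is rising 0.1 N m per 0.015 rad. Backing off into the play, releasing and lifting.

>>> carry_out --pt "0 0 0 0.3" --pt "0 0 0 0"

```text
time: 13.88
ee_pos: [530.3, -10.6, 94.2]
ee_rot: [0.131, 0.991, -0.001, -0.001]
force: [-6.3, -4.6, 4.0]
opening: 39.2
grasp_force: 30.0
```

>>> carry_out --pt "0 0 0 0" --pt "0 0 0 0" --pt "0 0 0 0" --pt "0 0 -0.5 0" --pt "0 0 -0.5 0" --pt "0 0 0 1" --pt "0 0 0 1" --pt "0 0 0 1" --pt "0 0 0 1" --pt "0 0 0 0" --claw 0.57

```text
time: 15.12
ee_pos: [531.7, -9.2, 153.9]
ee_rot: [0.417, 0.909, 0.0, 0.0]
force: [0.1, -0.0, 0.5]
opening: 49.8
grasp_force: 0.0
```

```bash
python3 st.py
python3 - <<'E'
from h import *
s=sense();r=R.from_quat(s['ee_rot']).as_matrix()
print(r.T@(np.array([521,-153,s['ee_pos'][2]])-s['ee_pos'])/60)
E
```

```text
t 15.12 p [531.7  -9.2 153.9] yaw 2.2817 q6 -0.7923 F [ 0.1 -0.   0.5] M [-0.076 -0.018 -0.002] e6 0.859 op 49.8 0.0
[-1.70009326e+00 -1.69842401e+00 -3.67403341e-04]
```

>>> carry_out --pt "-0.425 -0.43 0 0" --pt "-0.425 -0.43 0 0" --pt "-0.425 -0.43 0 0" --pt "-0.425 -0.43 0 0" --pt "0 0 0 0"

```text
time: 15.75
ee_pos: [519.4, -155.9, 153.7]
ee_rot: [0.418, 0.909, -0.0, -0.0]
force: [-0.7, 1.1, -0.6]
opening: 50.1
grasp_force: 0.0
```

```bash
python3 st.py
python3 - <<'E'
from h import *
c=cam('wrist','w5');P=cloud(c)
q=P.reshape(-1,3);q=q[(q[:,2]>131)&(q[:,2]<139)&(abs(q[:,0]-521)<28)&(abs(q[:,1]+153)<28)]
print(len(q),(q.min(0)+q.max(0))/2,np.ptp(q,0),cv2.minEnclosingCircle(q[:,:2].astype(np.float32)))
E
```

```text
t 15.75 p [ 519.4 -155.9  153.7] yaw 2.28 q6 -1.0633 F [-0.7  1.1 -0.6] M [-0.019  0.024 -0.018] e6 -0.322 op 50.1 0.0
2437 [ 520.3887924  -154.41287917  134.55974106] [40.62638705 40.98439772  7.10404147] ((520.4154663085938, -154.59613037109375), 20.680343627929688)
```

View pics/w5.png

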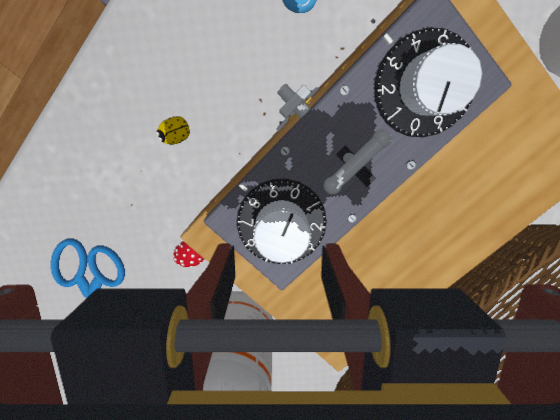

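The right dial reads about 8.25, with its mark at (243,187), the 8 at (254,204) and the 9 at (270,192). It needs −0.79 rad to reach the 7.

>>> carry_out --pt "0.007 0.028 0.35 0" --pt "0 0 0.35 0" --pt "0 0 0.29 0" --pt "0 0 0 0"

```text
time: 16.3
ee_pos: [519.5, -151.7, 91.7]
ee_rot: [0.417, 0.909, -0.0, -0.002]
force: [0.5, -0.8, 0.8]
opening: 50.1
grasp_force: 0.0
```

>>> carry_out --pt "0 0 0 0" --pt "0 0 0 0" --pt "0 0 0 0" --pt "0 0 0 0" --claw 0.0

```text
time: 16.8
ee_pos: [520.7, -153.0, 95.2]
ee_rot: [0.418, 0.909, -0.0, 0.0]
force: [-4.7, -2.1, 2.6]
opening: 39.2
grasp_force: 30.0
```

```bash
python3 st.py
```

```text
t 16.8 p [ 520.7 -153.    95.2] yaw 2.2799 q6 -1.0572 F [-4.7 -2.1  2.6] M [-0.25   0.631 -0.069] e6 -0.032 op 39.2 30.0
```

>>> carry_out --pt "0 0 0 0.4" --pt "0 0 0 0.6" --pt "0 0 0 0.6" --pt "0 0 0 0.6" --pt "0 0 0 0.6" --pt "0 0 0 0.6" --pt "0 0 0 0.6" --pt "0 0 0 0.4" --pt "0 0 0 0"

```text
time: 17.92
ee_pos: [522.0, -152.5, 95.3]
ee_rot: [0.689, 0.725, 0.001, 0.001]
force: [2.2, -0.7, -0.1]
opening: 39.4
grasp_force: 30.0
```

```bash
python3 st.py
```

```text
t 17.93 p [ 522.  -152.5   95.3] yaw 1.6211 q6 -0.3977 F [ 2.2 -0.7 -0.1] M [-0.017 -0.525 -0.051] e6 0.284 op 39.4 30.0
```

>>> carry_out --pt "0 0 0 0.1" --pt "0 0 0 0.1" --pt "0 0 0 0"

```text
time: 18.3
ee_pos: [521.9, -152.5, 95.2]
ee_rot: [0.7, 0.714, 0.001, 0.001]
force: [4.7, -0.5, 0.8]
opening: 39.0
grasp_force: 30.0
```

```bash
python3 st.py
```

```text
t 18.3 p [ 521.9 -152.5   95.2] yaw 1.5905 q6 -0.3671 F [ 4.7 -0.5  0.8] M [ 0.029 -1.125  0.008] e6 0.074 op 39.0 30.0
```

>>> carry_out --pt "0 0 0 0.1" --pt "0 0 0 0.1" --pt "0 0 0 0"

```text
time: 18.68
ee_pos: [522.0, -152.5, 95.1]
ee_rot: [0.711, 0.703, 0.001, 0.001]
force: [5.9, 0.3, 1.5]
opening: 39.2
grasp_force: 30.0
```

```bash
python3 st.py
```

```text
t 18.68 p [ 522.  -152.5   95.1] yaw 1.5605 q6 -0.3371 F [5.9 0.3 1.5] M [-0.044 -1.178  0.063] e6 0.072 op 39.2 30.0
```

>>> carry_out --pt "0 0 0 0.1" --pt "0 0 0 0.1" --pt "0 0 0 0"

```text
time: 19.05
ee_pos: [522.1, -152.5, 95.1]
ee_rot: [0.721, 0.693, 0.001, 0.001]
force: [6.4, 0.2, 0.5]
opening: 39.2
grasp_force: 30.0
```

```bash
python3 st.py
```

```text
t 19.05 p [ 522.1 -152.5   95.1] yaw 1.5306 q6 -0.3071 F [6.4 0.2 0.5] M [-0.042 -1.222  0.006] e6 0.077 op 39.2 30.0
```

>>> carry_out --pt "0 0 0 0.1" --pt "0 0 0 0.1" --pt "0 0 0 0"

```text
time: 19.42
ee_pos: [522.1, -152.5, 95.2]
ee_rot: [0.731, 0.682, 0.001, 0.001]
force: [5.8, 0.1, 1.6]
opening: 39.3
grasp_force: 30.0
```

```bash
python3 st.py
```

```text
t 19.43 p [ 522.1 -152.5   95.2] yaw 1.5006 q6 -0.2771 F [5.8 0.1 1.6] M [-0.096 -1.282  0.031] e6 0.083 op 39.3 30.0
```

>>> carry_out --pt "0 0 0 0.1" --pt "0 0 0 0.1" --pt "0 0 0 0"

```text
time: 19.8
ee_pos: [522.2, -152.5, 95.2]
ee_rot: [0.742, 0.671, 0.001, 0.001]
force: [7.1, -0.3, 0.4]
opening: 39.4
grasp_force: 30.0
```

```bash
python3 st.py
```

```text
t 19.8 p [ 522.2 -152.5   95.2] yaw 1.4706 q6 -0.2471 F [ 7.1 -0.3  0.4] M [-0.075 -1.25  -0.028] e6 0.072 op 39.4 30.0
```

>>> carry_out --pt "0 0 0 0.1" --pt "0 0 0 0.1" --pt "0 0 0 0"

```text
time: 20.18
ee_pos: [522.3, -152.5, 95.1]
ee_rot: [0.752, 0.66, 0.001, 0.001]
force: [6.4, 0.1, 0.6]
opening: 39.2
grasp_force: 30.0
```

```bash
python3 st.py
```

```text
t 20.18 p [ 522.3 -152.5   95.1] yaw 1.4405 q6 -0.217 F [6.4 0.1 0.6] M [-0.13  -1.36   0.009] e6 0.043 op 39.2 30.0
```

>>> carry_out --pt "0 0 0 0.1" --pt "0 0 0 0.1" --pt "0 0 0 0"

```text
time: 20.55
ee_pos: [522.4, -152.5, 95.2]
ee_rot: [0.761, 0.648, 0.001, 0.001]
force: [7.4, 0.1, 0.7]
opening: 39.5
grasp_force: 30.0
```

```bash
python3 st.py
```

```text
t 20.55 p [ 522.4 -152.5   95.2] yaw 1.4106 q6 -0.1871 F [7.4 0.1 0.7] M [-0.134 -1.379  0.023] e6 0.058 op 39.5 30.0
```

>>> carry_out --pt "0 0 0 0.1" --pt "0 0 0 0.05" --pt "0 0 0 0"

```text
time: 20.92
ee_pos: [522.4, -152.5, 95.2]
ee_rot: [0.769, 0.64, 0.001, 0.001]
force: [7.0, -0.6, 0.1]
opening: 39.3
grasp_force: 30.0
```

```bash
python3 st.py
```

```text
t 20.93 p [ 522.4 -152.5   95.2] yaw 1.3882 q6 -0.1647 F [ 7.  -0.6  0.1] M [-0.073 -1.38   0.065] e6 0.073 op 39.3 30.0
```

>>> carry_out --pt "0 0 0 0.1" --pt "0 0 0 0.1" --pt "0 0 0 0"

```text
time: 21.3
ee_pos: [522.4, -152.6, 95.2]
ee_rot: [0.778, 0.628, 0.002, 0.002]
force: [7.6, 1.0, -0.4]
opening: 39.3
grasp_force: 30.0
```

```bash
python3 st.py
```

```text
t 21.3 p [ 522.4 -152.6   95.2] yaw 1.3581 q6 -0.1346 F [ 7.6  1.  -0.4] M [-0.144 -1.432  0.079] e6 0.098 op 39.3 30.0
```

>>> carry_out --pt "0 0 0 0.1" --pt "0 0 0 0.05" --pt "0 0 0 0"

```text
time: 21.68
ee_pos: [522.5, -152.6, 95.2]
ee_rot: [0.785, 0.619, 0.002, 0.002]
force: [8.0, -0.7, -0.1]
opening: 39.5
grasp_force: 30.0
```

```bash
python3 st.py
```

```text
t 21.68 p [ 522.5 -152.6   95.2] yaw 1.3356 q6 -0.1121 F [ 8.  -0.7 -0.1] M [-0.151 -1.474 -0.071] e6 -0.007 op 39.5 30.0
```

>>> carry_out --pt "0 0 0 0.1" --pt "0 0 0 0.1" --pt "0 0 0 0"

```text
time: 22.05
ee_pos: [522.5, -152.6, 95.2]
ee_rot: [0.794, 0.607, 0.002, 0.002]
force: [7.9, -1.3, -0.1]
opening: 39.2
grasp_force: 30.0
```

```bash
python3 st.py
```

```text
t 22.05 p [ 522.5 -152.6   95.2] yaw 1.3056 q6 -0.0821 F [ 7.9 -1.3 -0.1] M [-0.186 -1.5    0.015] e6 0.059 op 39.2 30.0
```

>>> carry_out --pt "0 0 0 0.1" --pt "0 0 0 0.05" --pt "0 0 0 0"

```text
time: 22.42
ee_pos: [522.6, -152.6, 95.2]
ee_rot: [0.801, 0.598, 0.002, 0.002]
force: [8.7, -0.4, -0.0]
opening: 39.0
grasp_force: 30.0
```

```bash
python3 st.py
```

```text
t 22.43 p [ 522.6 -152.6   95.2] yaw 1.2832 q6 -0.0597 F [ 8.7 -0.4 -0. ] M [-0.221 -1.584 -0.005] e6 0.058 op 39.0 30.0
```

>>> carry_out --pt "0 0 0 0.1" --pt "0 0 0 0.05" --pt "0 0 0 0"

```text
time: 22.8
ee_pos: [522.7, -152.7, 95.2]
ee_rot: [0.808, 0.589, 0.002, 0.002]
force: [8.5, -0.3, -0.7]
opening: 39.7
grasp_force: 30.0
```

```bash
python3 st.py
```

```text
t 22.8 p [ 522.7 -152.7   95.2] yaw 1.2607 q6 -0.0372 F [ 8.5 -0.3 -0.7] M [-0.245 -1.594  0.018] e6 0.058 op 39.7 30.0
```

>>> carry_out --pt "0 0 0 0.1" --pt "0 0 0 0.1" --pt "0 0 0 0"

```text
time: 23.18
ee_pos: [522.7, -152.7, 95.2]
ee_rot: [0.817, 0.577, 0.002, 0.002]
force: [8.4, -0.6, 0.1]
opening: 39.3
grasp_force: 30.0
```

```bash
python3 st.py
```

```text
t 23.18 p [ 522.7 -152.7   95.2] yaw 1.2308 q6 -0.0072 F [ 8.4 -0.6  0.1] M [-0.208 -1.58   0.07 ] e6 0.171 op 39.3 30.0
```

>>> carry_out --pt "0 0 0 0.08" --pt "0 0 0 0"

```text
time: 23.42
ee_pos: [522.7, -152.7, 95.2]
ee_rot: [0.82, 0.572, 0.002, 0.002]
force: [8.9, -0.5, 0.1]
opening: 39.1
grasp_force: 30.0
```

```bash
python3 st.py
```

```text
t 23.43 p [ 522.7 -152.7   95.2] yaw 1.2189 q6 0.0046 F [ 8.9 -0.5  0.1] M [-0.185 -1.604  0.164] e6 0.246 op 39.1 30.0
```

The right dial has caught. Backing off, releasing, lifting and turning for the T-bar.

>>> carry_out --pt "0 0 0 -0.33" --pt "0 0 0 0"

```text
time: 23.68
ee_pos: [522.6, -152.7, 95.2]
ee_rot: [0.805, 0.593, 0.002, 0.002]
force: [9.3, -1.2, 0.1]
opening: 39.0
grasp_force: 30.0
```

>>> carry_out --pt "0 0 0 0" --pt "0 0 0 0" --pt "0 0 0 0" --pt "0 0 -0.5 0" --pt "0 0 -0.5 0" --pt "0 0 0 -1" --pt "0 0 0 -1" --pt "0 0 0 -1" --pt "0 0 0 -1" --pt "0 0 0 -1" --pt "0 0 0 -1" --pt "0 0 0 -1" --pt "0 0 0 -1" --pt "0 0 0 -1" --pt "0 0 0 -1" --pt "0 0 0 -1" --pt "0 0 0 -1" --pt "0 0 0 0" --claw 0.57

```text
time: 25.92
ee_pos: [520.5, -152.5, 154.3]
ee_rot: [0.038, 0.999, 0.0, -0.0]
force: [0.8, -0.9, 0.0]
opening: 50.1
grasp_force: 0.0
```

```bash
python3 st.py
python3 - <<'E'
from h import *
s=sense();r=R.from_quat(s['ee_rot']).as_matrix()
print(r.T@(np.array([526,-81.5,s['ee_pos'][2]])-s['ee_pos'])/60)
E
```

```text
t 25.93 p [ 520.5 -152.5  154.3] yaw 3.0664 q6 -1.8434 F [ 0.8 -0.9  0. ] M [-0.003 -0.032 -0.007] e6 -0.858 op 50.1 0.0
[-3.14006951e-03  1.18757514e+00  1.75234800e-04]
```

>>> carry_out --pt "0 0.4 0 0" --pt "0 0.4 0 0" --pt "0 0.39 0 0" --pt "0 0 0 0" --claw 0.75

```text
time: 26.42
ee_pos: [525.9, -80.3, 154.5]
ee_rot: [0.037, 0.999, 0.0, -0.0]
force: [0.5, -1.2, 0.3]
opening: 65.8
grasp_force: 0.0
```

```bash
python3 st.py
python3 - <<'E'
from h import *
c=cam('wrist','w6');P=cloud(c);s=sense();r=R.from_quat(s['ee_rot']).as_matrix()
q=P.reshape(-1,3);q=q[(q[:,2]>120)&(q[:,2]<138)&(abs(q[:,0]-526)<20)&(abs(q[:,1]+81.5)<31)]
print(len(q),(q.min(0)+q.max(0))/2,np.ptp(q,0),cv2.minAreaRect(q[:,:2].astype(np.float32)))
print(r.T@((q.min(0)+q.max(0))/2-s['ee_pos'])/60)
E
```

```text
t 26.43 p [525.9 -80.3 154.5] yaw 3.067 q6 -1.7116 F [ 0.5 -1.2  0.3] M [ 0.006  0.015 -0.002] e6 0.246 op 65.8 0.0
1088 [524.41124901 -82.91474532 127.83557982] [13.61489111 55.53843428 15.26527359] ((524.946044921875, -82.87496948242188), (55.36683654785156, 11.62833309173584), 85.8928451538086)
[ 0.02252834 -0.03119549  0.44470947]
```

View pics/w6.png

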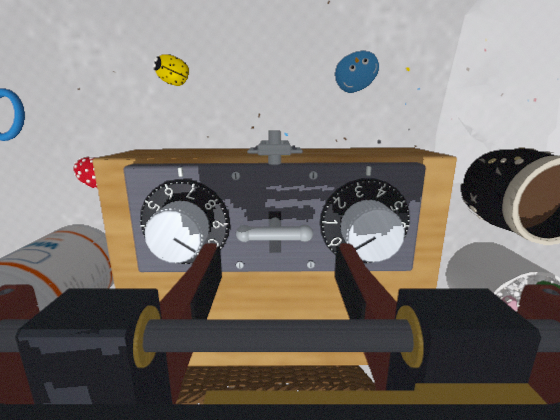

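The lock is seen from above the bar: the T-bar spans (240,237)–(310,235), the left mark lies between 3 and 4, and the right mark between 7 and 6. Descending on the ball ends.

>>> carry_out --pt "0.01 -0.03 0.2 0" --pt "0 0 0.3 0" --pt "0 0 0.3 0" --pt "0 0 0.16 0" --pt "0 0 0 0"

```text
time: 27.1
ee_pos: [524.6, -83.1, 95.5]
ee_rot: [0.037, 0.999, 0.0, -0.001]
force: [0.8, -0.6, 1.1]
opening: 65.9
grasp_force: 0.0
```

>>> carry_out --pt "0 0 0 0" --pt "0 0 0 0" --pt "0 0 0 0" --pt "0 0 0 0" --claw 0.0

```text
time: 27.6
ee_pos: [525.7, -82.9, 97.7]
ee_rot: [0.037, 0.999, 0.0, 0.001]
force: [0.6, 1.8, 2.0]
opening: 51.9
grasp_force: 30.0
```

```bash
python3 st.py
```

```text
t 27.6 p [525.7 -82.9  97.7] yaw 3.0681 q6 -1.7179 F [0.6 1.8 2. ] M [ 0.319 -0.038  0.05 ] e6 -0.004 op 51.9 30.0
```

>>> carry_out --pt "-0.06 0 0 0" --pt "-0.06 0 0 0" --pt "0 0 0 0"

```text
time: 27.98
ee_pos: [533.0, -83.5, 97.3]
ee_rot: [0.037, 0.999, 0.0, 0.0]
force: [-0.5, 2.6, 4.5]
opening: 51.5
grasp_force: 30.0
```

```bash
python3 st.py
```

```text
t 27.98 p [533.  -83.5  97.3] yaw 3.068 q6 -1.7159 F [-0.5  2.6  4.5] M [ 0.548  0.094 -0.041] e6 -0.003 op 51.5 30.0
```

>>> carry_out --pt "-0.06 0 0 0" --pt "-0.06 0 0 0" --pt "-0.05 0 0 0" --pt "0 0 0 0" --pt "0 0 0 0"

```text
time: 28.6
ee_pos: [543.2, -84.2, 97.3]
ee_rot: [0.037, 0.999, 0.0, 0.001]
force: [0.1, 3.9, 5.3]
opening: 51.5
grasp_force: 30.0
```

```bash
python3 st.py
python3 - <<'E'
from h import *
cam('wrist','w7')
E
```

```text
t 28.6 p [543.2 -84.2  97.3] yaw 3.068 q6 -1.7132 F [0.1 3.9 5.3] M [ 0.587 -0.007 -0.05 ] e6 -0.009 op 51.5 30.0
```

View pics/w7.png

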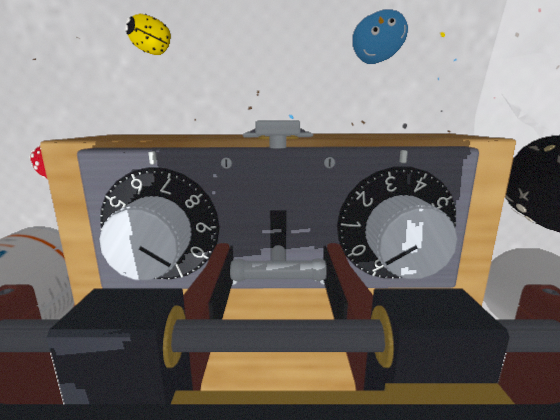

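The bolt is back: the slot is visible at (278,225) and the bar is at (280,270). Drawing a little more to the stop, then computing the lid arc.

>>> carry_out --pt "-0.03 0 0 0" --pt "0 0 0 0"

```text
time: 28.9
ee_pos: [543.6, -84.2, 97.2]
ee_rot: [0.037, 0.999, 0.0, -0.001]
force: [-5.2, 4.3, 6.9]
opening: 51.9
grasp_force: 30.0
```

```bash
python3 st.py
python3 - <<'E'
import numpy as np
t=np.linspace(0,.86,19)+np.arctan2(66,144);r=np.hypot(66,144)
d=np.c_[np.diff(r*np.cos(t)),0*t[1:],-np.diff(r*np.sin(t)),0*t[1:]]/60
print((np.round(d,3)+0).tolist())
E
```

```text
t 28.9 p [543.6 -84.2  97.2] yaw 3.068 q6 -1.7127 F [-5.2  4.3  6.9] M [ 0.604  1.003 -0.049] e6 0.002 op 51.9 30.0
[[-0.055, 0.0, -0.113, 0.0], [-0.061, 0.0, -0.111, 0.0], [-0.066, 0.0, -0.108, 0.0], [-0.071, 0.0, -0.104, 0.0], [-0.076, 0.0, -0.101, 0.0], [-0.081, 0.0, -0.097, 0.0], [-0.085, 0.0, -0.093, 0.0], [-0.089, 0.0, -0.089, 0.0], [-0.094, 0.0, -0.085, 0.0], [-0.098, 0.0, -0.08, 0.0], [-0.101, 0.0, -0.075, 0.0], [-0.105, 0.0, -0.07, 0.0], [-0.108, 0.0, -0.065, 0.0], [-0.111, 0.0, -0.06, 0.0], [-0.114, 0.0, -0.055, 0.0], [-0.116, 0.0, -0.049, 0.0], [-0.118, 0.0, -0.044, 0.0], [-0.12, 0.0, -0.038, 0.0]]
```

Stop felt at −5 N. Lifting along the arc, starting with part of it.

>>> carry_out --pt "-0.055 0 -0.11 0" --pt "-0.06 0 -0.11 0" --pt "-0.065 0 -0.11 0" --pt "-0.07 0 -0.105 0" --pt "-0.075 0 -0.1 0" --pt "-0.08 0 -0.095 0" --pt "0 0 0 0"

```text
time: 29.78
ee_pos: [567.5, -85.8, 132.9]
ee_rot: [0.037, 0.999, 0.001, -0.002]
force: [-3.7, 4.1, -0.2]
opening: 51.6
grasp_force: 30.0
```

```bash
python3 st.py
```

```text
t 29.77 p [567.5 -85.8 132.9] yaw 3.0679 q6 -1.7067 F [-3.7  4.1 -0.2] M [ 0.618  0.604 -0.048] e6 -0.052 op 51.6 30.0
```

>>> carry_out --pt "-0.085 0 -0.095 0" --pt "-0.09 0 -0.09 0" --pt "-0.095 0 -0.085 0" --pt "-0.1 0 -0.08 0" --pt "-0.1 0 -0.075 0" --pt "-0.105 0 -0.07 0" --pt "-0.11 0 -0.065 0" --pt "-0.11 0 -0.06 0" --pt "-0.115 0 -0.055 0" --pt "-0.115 0 -0.05 0" --pt "-0.12 0 -0.045 0" --pt "-0.12 0 -0.04 0" --pt "0 0 0 0" --pt "0 0 0 0"

```text
time: 31.52
ee_pos: [644.6, -91.3, 182.0]
ee_rot: [0.037, 0.999, 0.001, -0.0]
force: [2.2, 3.4, -1.8]
opening: 50.5
grasp_force: 30.6
```

```bash
python3 st.py
python3 - <<'E'
from h import *
a=cam('wrist','w8');b=cam('side','s8')
a=cv2.imread('pics/w8.png');b=cv2.imread('pics/s8.png')[150:360,180:460]
cv2.imwrite('pics/c8.png',cv2.resize(np.hstack([a,cv2.resize(b,(560,420))]),(800,300),interpolation=cv2.INTER_AREA))
E
```

```text
t 31.52 p [644.6 -91.3 182. ] yaw 3.0678 q6 -1.6903 F [ 2.2  3.4 -1.8] M [ 0.935 -0.276 -0.553] e6 -0.547 op 50.5 30.6
```

View pics/c8.png

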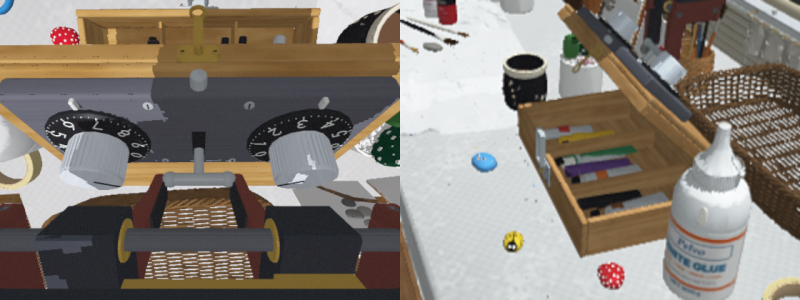

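The lid stands at about 45–50° and the bar is still between the fingers at (198,178). Releasing slightly and rising straight up.

>>> carry_out --pt "0 0 0 0" --pt "0 0 0 0" --pt "0 0 0 0" --pt "0 0 0 0" --claw 0.68

```text
time: 32.12
ee_pos: [644.3, -92.3, 183.4]
ee_rot: [0.037, 0.999, -0.0, 0.0]
force: [-0.3, -0.2, -0.7]
opening: 59.4
grasp_force: 0.0
```

>>> carry_out --pt "0 0 -0.15 0" --pt "0 0 -0.2 0" --pt "0 0 -0.3 0" --pt "0 0 -0.5 0" --pt "0 0 -0.5 0" --pt "0 0 0 0" --pt "0 0 0 0"

```text
time: 33.0
ee_pos: [644.4, -91.9, 281.5]
ee_rot: [0.037, 0.999, 0.0, -0.0]
force: [0.9, -0.6, -0.0]
opening: 59.8
grasp_force: 0.0
```

```bash
python3 st.py
python3 - <<'E'
from h import *
c=cam('wrist','w9');P=cloud(c);s=sense();im=c['frame']
np.save('w9.npy',P)
# lid / case plane by RANSAC-ish: dark steel points
q=P.reshape(-1,3);col=im.reshape(-1,3).astype(int)
m=np.isfinite(q[:,0])&(q[:,0]>500)&(q[:,0]<680)&(abs(q[:,1]+90)<60)&(q[:,2]>130)&(q[:,2]<s['ee_pos'][2]+10)
q=q[m];best=0;rng=np.random.default_rng(0)
for _ in range(300):
    a=q[rng.choice(len(q),3)];n=np.cross(a[1]-a[0],a[2]-a[0]);n/=np.linalg.norm(n)+1e-9
    k=(abs((q-a[0])@n)<2).sum()
    if k>best:best,bn=k,n
print(best,len(q),bn,'tilt',np.arccos(abs(bn[2])))
E
```

```text
t 33.0 p [644.4 -91.9 281.5] yaw 3.0678 q6 -1.691 F [ 0.9 -0.6 -0. ] M [ 0.007 -0.012  0.015] e6 -0.0 op 59.8 0.0
7891 19409 [ 0.69874901 -0.04970377  0.71363811] tilt 0.7761182787066363
```

View pics/w9.png

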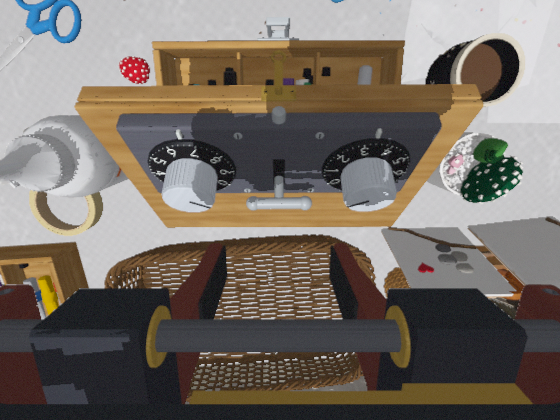

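Lid tilt is 0.78 rad. One numeric check of the bolt travel before handing in.

Run:
```python
from h import *
P=np.load('w9.npy')
f=lambda a,b,c,d:P[a:b,c:d].reshape(-1,3)
n=np.array([.699,-.0497,.7136]);n/=np.linalg.norm(n)
y=np.array([.07,.9975,0]);y-=n*(y@n);y/=np.linalg.norm(y);x=np.cross(y,n)  # x towards hinge
B=np.stack([x,y,n])
case=np.median(f(140,150,265,295)@B.T,0)
L=P[110:235,120:440].reshape(-1,3)@B.T; L=L[np.isfinite(L[:,0])]; h=L[:,2]-case[2]
def c(m): q=L[m]; return (np.percentile(q,1,0)+np.percentile(q,99,0))/2
ym=case[1]
k1=c((h>29)&(h<37)&(L[:,1]>ym+40)&(L[:,1]<ym+105));k2=c((h>29)&(h<37)&(L[:,1]<ym-40)&(L[:,1]>ym-105))
b=c((h>22)&(h<36)&(abs(L[:,1]-ym)<30))
print(k1,k2,b,'travel',b[0]-(k1[0]+k2[0])/2, 'spacing',k1[1]-k2[1])
print(sense()['time'])
```

```text
Traceback (most recent call last):
IndexError: index -1 is out of bounds for axis 0 with size 0
```

Run:
```python
from h import *
P=np.load('w9.npy')
n=np.array([.699,-.0497,.7136]);n/=np.linalg.norm(n)
y=np.array([.07,.9975,0]);y-=n*(y@n);y/=np.linalg.norm(y);x=np.cross(y,n)
B=np.stack([x,y,n]);Q=P@B.T
g=lambda u0,u1,v0,v1:np.nanmedian(Q[v0:v1,u0:u1].reshape(-1,3),0).round(1)
c0=g(300,310,145,155)
print('case',[ (g(*r)-c0).round(1) for r in((255,265,140,150),(300,310,160,180))])
for nm,r in dict(bar=(258,272,200,206),bar2=(288,300,200,206),knobRtop=(185,195,192,205),knobLtop=(365,380,192,205)).items(): print(nm,(g(*r)-c0).round(1))
for nm,(u0,u1,v0,v1) in dict(R=(150,230,150,215),L=(330,410,150,215)).items():
    q=Q[v0:v1,u0:u1].reshape(-1,3)-c0;q=q[(q[:,2]>30)&(q[:,2]<38)]
    print(nm,len(q),(q.min(0)+q.max(0))/2,np.ptp(q,0)) if len(q) else print(nm,0)
q=Q[190:215,240:318].reshape(-1,3)-c0;q=q[(q[:,2]>20)&(q[:,2]<38)];print('bar',len(q),(q.min(0)+q.max(0))/2,np.ptp(q,0))
```

```text
case [array([ -5.9, -34.8,   0.1]), array([26.9,  2.1, -0.5])]
bar [ 34.7 -32.2  27.9]
bar2 [34.7 -7.8 27.9]
knobRtop [ 17.5 -89.8  33.9]
knobLtop [17.9 52.8 33.5]
R 1203 [ 20.26949332 -92.35704759  32.47314055] [39.68794253 40.37368429  4.89668678]
L 1181 [19.53559488 51.15939606 32.37263585] [39.15588303 40.06595309  4.74261221]
bar 804 [ 36.6425531  -20.49532294  25.97787342] [ 9.99586343 55.32134902 11.89744233]
```

```bash
python3 -c "
from station import workorder
print(workorder.finish_job())"
```

```text
the job is handed in; nothing more can be done
None
```

I opened the chest and handed in the job: both dials were caught at their codes, the bolt is drawn about 17 mm, and the lid stays up at about 0.78 rad (45°) with the gripper well clear, at 33 s of the 66 s allowed; finish_job gave no pass/fail result.

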